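Sort the vegetables off the chopping board into their containers

TASK

Clear the vegetables off the green chopping board, each kind into its own steel container: both potatoes into the deep rectangular pan, the carrot into the long narrow tray, and both garlic bulbs into the round bowl. Each must end up lying fully inside, resting flat on the container's floor and not on another vegetable or on the rim. Leave the peeler lying where it is on the board and put nothing in the mushroom tub.

Things in the scene. Friction and masses are not known exactly. Their poses are not given: they have to be found in the camera images.
- potato_a: potato, brown, lying flat: 80 mm long, 54 wide and 47 high in the middle, rounded towards the ends, flat underside. Origin at its centre, 22.5 mm above the underside; x along its length, z up. Starts on the board with its length within 0.6 rad of world y. The two potatoes are alike and interchangeable. About 0.15 kg
- potato_b: potato, brown, lying flat: 80 mm long, 54 wide and 47 high in the middle, rounded towards the ends, flat underside. Origin at its centre, 22.5 mm above the underside; x along its length, z up. Starts on the board with its length within 0.6 rad of world y. The two potatoes are alike and interchangeable. About 0.15 kg
- garlic_a: garlic bulb, off-white, round, standing on its base: 46 mm across at its widest (16 mm above the base), narrowing to a 10 mm neck that ends 48 mm above the base. Origin on its upright axis (z), 19 mm above the base. Starts on the board. The two bulbs are alike and interchangeable. About 0.06 kg
- garlic_b: garlic bulb, off-white, round, standing on its base: 46 mm across at its widest (16 mm above the base), narrowing to a 10 mm neck that ends 48 mm above the base. Origin on its upright axis (z), 19 mm above the base. Starts on the board. The two bulbs are alike and interchangeable. About 0.06 kg
- carrot: carrot, orange, lying flat: 120 mm long, 34 mm across near the crown (-x end), 29 mm wide and 27 high at mid-length, tapering to a 6 mm tip at +x. Origin at mid-length, 14 mm above the flat underside; x along its length, z up. Starts on the board with its length within 0.4 rad of world y. About 0.09 kg
- potato_pan: rectangular stainless steel pan, the deeper and wider of the two rectangular ones, fixed on the bench: outside 150 mm (its x) by 200 mm (its y), 40 mm high, walls and floor 3 mm thick. Origin at the centre of its underside on the bench (z = 0 there); its y lies within 0.12 rad of world y
- carrot_tray: long narrow shallow stainless steel tray, fixed on the bench: outside 100 mm (its x) by 220 mm (its y), 18 mm high, walls and floor 3 mm thick. Origin at the centre of its underside on the bench; its y lies within 0.12 rad of world y
- garlic_bowl: round stainless steel bowl, fixed on the bench: outer radius 70 mm at the foot and 80 mm at the rim, 35 mm high, wall and flat floor 3 mm thick. Origin at the centre of its underside on the bench, z up
- mushroom_tub: pale rectangular tub full of mushrooms, not part of the job: 120 mm (its x) by 150 mm (its y), 50 mm high, fixed on the bench; nothing goes into it. Origin at the centre of its underside. It and the three containers stand two on each side of the board, in any of the four places
- peeler: vegetable peeler lying on the board among the vegetables, to be left where it is: 140 mm long, 18 wide, 12 high, black handle to its -x side, steel blade frame to +x. Origin at mid-length of its underside, x along its length (within 0.4 rad of world y). All six loose things lie on the fixed green chopping board, 360 mm (world x) by 310 mm (world y), 12 mm thick, in any of six places: three rows about 125 mm apart in x, two columns about 160 mm apart in y

How it is judged:
By the outcome, as a careful person would: the job done as asked, in the order asked, and still so for the second after the job is handed in, with the robot touching nothing.
It also fails if it takes over 120 s, if anything falls off the work surface, if the arm or the gripper's body presses on something with over 40 N, if the wrist force passes 120 N, or if a joint passes its speed limit or range.

ROBOT

A 7-joint arm with a two-finger parallel gripper is mounted at the origin on the work surface. World frame = base frame: x ahead of the robot, y to its left, z up, the work surface at z = 0. Lengths are in m, angles in rad, forces in N, time in s.
With the tool pointing down it reaches from about 0.425 to 0.875 m from the base axis. Payload 4.7 kg.
Tool frame: the origin (TCP) lies at the very end of the fingers, on their centre line; the grasp point (between the pads) lies 19 mm behind it; z points along the fingers, y is the line along which they close (so a half turn about z gives the same grasp; the last joint's range is limited). The gripper opens to 87 mm and grips with 3 to 60 N. Pads are 19 mm wide; open, the fingers measure 117 mm over their backs; the gripper's body (75 mm by 190 mm) begins 51 mm behind the grasp point.
Start: joints at [1.206, 0.321, -0.07, 1.45, 0.023, 1.371, -0.057], TCP at [0.24, -0.604, 0.223] pointing down, gripper open.
Joint ranges: [-2.86, 2.86], [-0.3, 2.09], [-1.38, 1.24], [0.06, 2.45], [-1.56, 4.7], [0.09, 2.05], [-2.69, 2.69]. Speed limits (rad/s): [2.57, 2.57, 3.14, 3.14, 3.14, 3.14, 3.14].

INTERFACE

Orientations are given as [roll, pitch, yaw] about the fixed x, y, z axes, in that order (R = Rz(yaw) Ry(pitch) Rx(roll)).
In Python, from cell import observe, read_camera, camera_model, job_done gives the robot as it stands.
- The arm moves only by the shell command python3 -m inch 'ROWS' [FORCE]. ROWS is JSON, a list of rows, each an object of numbers: "dx", "dy", "dz": the shift along the tool's x, y, z in m; "roll": the turn about the tool's z in rad; "hand": the opening, from 0 (shut) to 1 (fully open). In form: [{"dx": .., "dy": .., "dz": .., "roll": .., "hand": ..}, ...]. A call has 1 to 12 rows; each row is the pose to reach, as a shift and turn from the pose commanded when the call began, along the tool's axes at that moment; what a row does not reach only later rows make up. A row lasts 1/12 s, in which the tool goes at most 41.7 mm and 7.16 degrees, less where a joint would pass 70% of its speed; a pose out of reach is approached as far as the arm can. A call with a gripper value outside its range is refused whole. The fingers move at their own pace and stop on an object; FORCE is the grip in N (left out, the last holds). Time passes only in rows, so rows that repeat a pose let the fingers close. It gives the time, the measured TCP pose, the force, the opening and the grip force at its end, in the units of the state.
- observe(): the state, without advancing time (a new reading comes with each control period).
- read_camera(name): name is "scene" or "top" or "wrist"; returns (picture, depth): 400x640x3 uint8, blue, green, red; 400x640 float32, m along the optical axis (not along the pixel's ray), 0 where there is no reading.
- camera_model(name): a dict with "vertical_fov" (degrees; the focal length in pixels is half the picture's height over the tangent of half this angle, whatever the lens; pixels are square), "cx", "cy" (the principal point, pixels), "k1" (the pictures are not rectified: a ray, as slopes to the right and down, at radius r is drawn at 1 + k1 r^2 times it, then the intrinsics apply), "cam_to_world" (4x4, takes a point from camera to world coordinates); the wrist camera has in their place "T_tool_cam" (4x4, takes a point from camera to tool coordinates, whose origin is the TCP and whose axes are the flange's). Camera axes: x right, y up, looking along -z (the intrinsics and any distortion apply to the point x, -y, -z); pixel columns grow to the right and rows downward; lengths in m; the calibration is good to about 2 mm. A picture is of the moment at which its call begins: read the wrist's pose just before it. camera_model takes no time and is no camera call.
- job_done(): hands the job in; it is judged then, once.
The state is a dict: "time_s": time; "joint_positions": joint angles; "joint_velocities": joint speeds; "joint_efforts": joint torques, N m; "tool_pos": TCP position; "eef_rot": TCP orientation; "ft_force": force on the tool from outside, world axes, zero at the start; "wrist_torque": the same for the moment, N m; "gripper_width": opening from 0.0 (shut) to 1.0 (fully open); "grip_force": force on a finger pad.
Only numpy, scipy, OpenCV 4.12 (cv2) and the standard library are available. Lean on these libraries where they do the work, as an engineer would, in place of code of your own. Each camera call takes 0.05 s, during which the arm holds its last target. There are 200 camera calls.

## Working session

There is one attempt and no reset: what is moved stays moved. The work goes in short steps, Python scripts to look and compute and a shell command to move; the robot and the scene stay as the last step left them, time stands still between calls to the robot, and variables do not carry over. Pictures are saved under pics/ and viewed, at most 14 in all, crops included, and the job is handed in when it is done.

```bash
mkdir -p pics; ls
cat > h.py <<'E'
import numpy as np, cv2
from cell import *
def cloud(name):
    s=observe(); m=camera_model(name); im,d=read_camera(name)
    f=200/np.tan(np.radians(m["vertical_fov"])/2)
    v,u=np.mgrid[0:400,0:640].astype(np.float32)
    K=np.array([[f,0,m["cx"]],[0,f,m["cy"]],[0,0,1]])
    p=cv2.undistortPoints(np.stack([u.ravel(),v.ravel()],1)[:,None],K,np.array([m["k1"],0,0,0,0.])) if 0 else None
    X=(u-m["cx"])/f; Y=(v-m["cy"])/f; x,y=X.copy(),Y.copy()
    for _ in range(15):
        g=1+m["k1"]*(x*x+y*y); x,y=X/g,Y/g
    P=np.stack([x*d,-y*d,-d,np.ones_like(d)],-1)
    if "cam_to_world" in m: T=np.array(m["cam_to_world"])
    else:
        from scipy.spatial.transform import Rotation as R
        W=np.eye(4); W[:3,:3]=R.from_euler("xyz",s["eef_rot"]).as_matrix(); W[:3,3]=s["tool_pos"]
        T=W@np.array(m["T_tool_cam"])
    P=(P@T.T)[...,:3]; P[d==0]=np.nan
    return im,d,P
E
python3 - <<'E'
from h import *
im,d,P=cloud("top"); cv2.imwrite("pics/top.png",im); np.savez("top.npz",im=im,P=P)
m=camera_model("top"); print(m, observe())
E
```

```text
pics
{'vertical_fov': 46.637042472416695, 'cx': 321.30959246627816, 'cy': 203.6539917653201, 'k1': -0.08151493030938362, 'cam_to_world': array([[ 1.64526737e-02,  9.90243806e-01, -1.38370927e-01,
         3.57766676e-01],
       [-9.99861138e-01,  1.66608951e-02,  3.46598643e-04,
         1.36173137e-02],
       [ 2.64860066e-03,  1.38346010e-01,  9.90380415e-01,
         1.21757730e+00],
       [ 0.00000000e+00,  0.00000000e+00,  0.00000000e+00,
         1.00000000e+00]])} {'time_s': 0.05, 'joint_positions': array([ 1.20608832,  0.32179621, -0.07011766,  1.45161308,  0.02261577,
        1.37081023, -0.0569188 ]), 'joint_velocities': array([-1.15379002e-03, -3.83713457e-04,  6.62075715e-05, -4.35043301e-04,
        2.74032574e-04,  1.85211601e-03,  1.58813699e-03]), 'joint_efforts': array([-2.64825931e-04, -4.92993414e+01, -4.06239498e-01, -3.13700080e+01,
       -6.41801418e-02,  3.98017257e-02,  6.75296133e-05]), 'tool_pos': array([ 0.24015039, -0.60343943,  0.22151026]), 'eef_rot': array([-3.13975627e+00,  1.01442351e-04,  3.78852889e-01]), 'ft_force': array([-0.04099916,  0.12808855,  0.14267244]), 'wrist_torque': array([ 0.01981615, -0.01237163, -0.03632585]), 'grip_force': 0.0, 'gripper_width': 1.0019650735194368}
```

View pics/top.png

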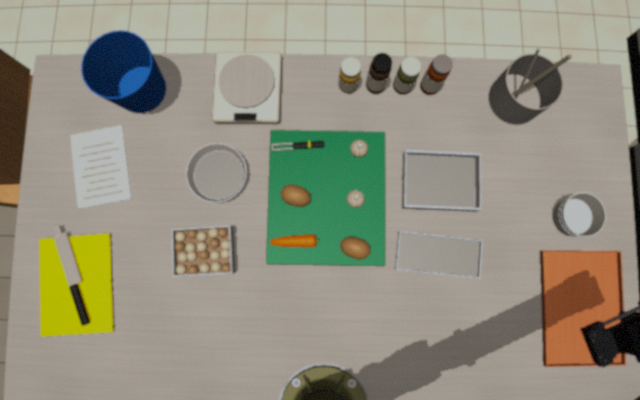

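The top view shows the peeler at (297,146), garlic at (359,148) and (355,198), potatoes at (295,195) and (355,247), and the carrot at (295,241). The bowl is at (218,173), the mushroom tub at (203,250), the deep pan at (442,181) and the tray at (438,254).

Run:
```python
from h import *
z=np.load("top.npz"); im,P=z["im"],z["P"]
hsv=cv2.cvtColor(im,cv2.COLOR_BGR2HSV)
def pca(n,m):
    q=P[m]; q=q[~np.isnan(q[:,0])]; 
    r=cv2.minAreaRect(q[:,:2].astype(np.float32)*1000)
    print(n,len(q),"mean",q.mean(0).round(3),"zmax",np.percentile(q[:,2],[5,95]).round(3),"rect",np.round(r[0]),np.round(r[1]),round(r[2],1), "bbox", q.min(0).round(3),q.max(0).round(3))
B=[("peeler",297,146),("gA",359,148),("gB",355,198),("pL",295,195),("pR",355,247),("carrot",295,241)]
green=(hsv[...,0]>50)&(hsv[...,0]<95)&(hsv[...,1]>90)
pca("board",green)
for n,u,v in B:
    w=np.zeros(green.shape,bool); hw=30; w[max(v-19,0):v+19,u-(hw if n in("peeler","carrot") else 22):u+(hw if n in("peeler","carrot") else 22)]=1
    w&=(np.arange(640)[None]>271)&(np.arange(640)[None]<383)&(np.arange(400)[:,None]>133)&(np.arange(400)[:,None]<262)
    pca(n,w&~green&(P[...,2]>0.014 if n=="peeler" else P[...,2]>0.022))
for n,u0,u1,v0,v1,h in [("bowl",180,255,138,208,.025),("tub",165,240,220,282,.02),("pan",396,488,143,217,.028),("tray",388,490,225,285,.010)]:
    w=np.zeros(green.shape,bool); w[v0:v1,u0:u1]=1
    pca(n,w&(P[...,2]>h)); 
    print(P[(v0+v1)//2,(u0+u1)//2].round(3))
```

```text
board 13088 mean [ 0.549 -0.02   0.008] zmax [0.008 0.016] rect [ 634. -763.] [ 930. 1881.] 24.2 bbox [ 0.187 -1.433 -0.737] [1.444 0.153 0.397]
peeler 249 mean [0.68  0.078 0.022] zmax [0.015 0.027] rect [682.  80.] [ 23. 136.] 6.0 bbox [0.667 0.011 0.014] [0.697 0.147 0.03 ]
gA 235 mean [ 0.67  -0.082  0.044] zmax [0.031 0.058] rect [673. -83.] [44. 42.] 69.1 bbox [ 0.651 -0.105  0.024] [ 0.696 -0.06   0.065]
gB 239 mean [ 0.537 -0.074  0.044] zmax [0.031 0.057] rect [539. -74.] [43. 42.] 27.4 bbox [ 0.517 -0.097  0.026] [ 0.56  -0.053  0.065]
pL 514 mean [0.541 0.08  0.053] zmax [0.04  0.062] rect [543.  80.] [78. 53.] 79.9 bbox [0.516 0.042 0.032] [0.572 0.118 0.066]
pR 527 mean [ 0.411 -0.073  0.053] zmax [0.04  0.061] rect [412. -74.] [79. 52.] 70.0 bbox [ 0.383 -0.112  0.032] [ 0.438 -0.036  0.065]
carrot 482 mean [0.427 0.076 0.036] zmax [0.027 0.044] rect [429.  79.] [ 31. 118.] 0.8 bbox [0.413 0.02  0.023] [0.445 0.138 0.048]
bowl 403 mean [0.609 0.301 0.032] zmax [0.026 0.038] rect [601. 289.] [155. 157.] 12.0 bbox [0.522 0.211 0.025] [0.68  0.37  0.042]
[0.605 0.293 0.005]
tub 2893 mean [0.397 0.314 0.039] zmax [0.026 0.05 ] rect [396. 315.] [121. 152.] 4.7 bbox [0.334 0.235 0.021] [0.462 0.395 0.056]
[0.396 0.313 0.044]
pan 615 mean [ 0.588 -0.308  0.039] zmax [0.03  0.044] rect [ 592. -301.] [200. 152.] 88.6 bbox [ 0.515 -0.403  0.028] [ 0.669 -0.2    0.047]
[ 0.596 -0.307  0.009]
tray 358 mean [ 0.4   -0.3    0.017] zmax [0.012 0.021] rect [ 397. -295.] [221. 101.] 84.5 bbox [ 0.341 -0.41   0.01 ] [ 0.457 -0.182  0.023]
[ 0.397 -0.296  0.007]
```

```bash
cat > go.py <<'E'
import sys
from h import *
from scipy.spatial.transform import Rotation as R
# usage: go.py x y z yawdeg ... : shift from the measured pose in tool axes
s=observe(); W=R.from_euler("xyz",s["eef_rot"])
a=[float(v) for v in sys.argv[1:]]
for i in range(0,len(a),4):
    d=W.inv().apply(np.array(a[i:i+3])-s["tool_pos"]); r=np.radians(a[i+3])-s["eef_rot"][2]
    r=(r+np.pi/2)%np.pi-np.pi/2
    print("shift",d.round(4),"roll",round(-r,3))
print("at",s["tool_pos"].round(4),np.degrees(s["eef_rot"]).round(1),"t",round(s["time_s"],2),"w",round(s["gripper_width"],3),"q",s["joint_positions"].round(2),"F",s["ft_force"].round(1))
E
python3 go.py 0.412 -0.074 0.15 70
```

```text
shift [ 0.3555 -0.4282  0.0723] roll -0.843
at [ 0.2402 -0.6034  0.2215] [-179.9    0.    21.7] t 0.05 w 1.002 q [ 1.21  0.32 -0.07  1.45  0.02  1.37 -0.06] F [-0.   0.1  0.1]
```

```bash
python3 -m inch '[{"dx":0.03,"dy":-0.036,"roll":-0.1},{"dx":0.06,"dy":-0.072,"roll":-0.2},{"dx":0.09,"dy":-0.107,"roll":-0.3},{"dx":0.12,"dy":-0.143,"roll":-0.4},{"dx":0.148,"dy":-0.178,"roll":-0.5},{"dx":0.178,"dy":-0.214,"roll":-0.6},{"dx":0.207,"dy":-0.25,"roll":-0.7},{"dx":0.237,"dy":-0.285,"roll":-0.8},{"dx":0.267,"dy":-0.32,"roll":-0.843},{"dx":0.296,"dy":-0.357,"roll":-0.843},{"dx":0.326,"dy":-0.392,"roll":-0.843},{"dx":0.35,"dy":-0.42,"roll":-0.843}]'; python3 go.py 0.412 -0.074 0.15 70 0.412 -0.074 0.016 70
```

```text
shift [ 0.3555 -0.4282  0.0723] roll -0.843
shift [ 0.3555 -0.428   0.2063] roll -0.843
at [ 0.2402 -0.6034  0.2215] [-179.9    0.    21.7] t 0.05 w 1.002 q [ 1.21  0.32 -0.07  1.45  0.02  1.37 -0.06] F [-0.   0.1  0.1]validation failed for argument at $[0]...
```

```bash
python3 -m inch '[{"dx":0.03,"dy":-0.036,"dz":0,"roll":-0.1,"hand":1},{"dx":0.06,"dy":-0.072,"dz":0,"roll":-0.2,"hand":1},{"dx":0.09,"dy":-0.107,"dz":0,"roll":-0.3,"hand":1},{"dx":0.12,"dy":-0.143,"dz":0,"roll":-0.4,"hand":1},{"dx":0.148,"dy":-0.178,"dz":0,"roll":-0.5,"hand":1},{"dx":0.178,"dy":-0.214,"dz":0,"roll":-0.6,"hand":1},{"dx":0.207,"dy":-0.25,"dz":0,"roll":-0.7,"hand":1},{"dx":0.237,"dy":-0.285,"dz":0,"roll":-0.8,"hand":1},{"dx":0.267,"dy":-0.32,"dz":0,"roll":-0.843,"hand":1},{"dx":0.296,"dy":-0.357,"dz":0,"roll":-0.843,"hand":1},{"dx":0.326,"dy":-0.392,"dz":0,"roll":-0.843,"hand":1},{"dx":0.35,"dy":-0.42,"dz":0,"roll":-0.843,"hand":1}]'; python3 go.py 0.412 -0.074 0.15 70 0.412 -0.074 0.016 70
```

```text
time_s: 1.05
tool_pos: [0.3952, -0.1265, 0.2222]
eef_rot: [-3.141, 0.001, 1.222]
ft_force: [1.1, -0.9, 0.2]
gripper_width: 0.999
grip_force: 0.0
shift [ 0.0552 -0.0021  0.0721] roll -0.0
shift [ 0.0553 -0.0021  0.2061] roll -0.0
at [ 0.3952 -0.1265  0.2222] [-180.    0.   70.] t 1.05 w 0.999 q [ 0.86 -0.19 -0.53  1.97 -0.1   1.34  0.  ] F [ 1.1 -0.9  0.2]
```

```bash
python3 -m inch '[{"dx":0.01,"dy":-0.001,"dz":0.04,"roll":0,"hand":1},{"dx":0.01,"dy":-0.001,"dz":0.07,"roll":0,"hand":1},{"dx":0.01,"dy":-0.001,"dz":0.09,"roll":0,"hand":1},{"dx":0.01,"dy":-0.001,"dz":0.09,"roll":0,"hand":1},{"dx":0.01,"dy":-0.001,"dz":0.09,"roll":0,"hand":1}]'; python3 go.py 0.412 -0.074 0.016 70
```

```text
time_s: 1.47
tool_pos: [0.397, -0.1185, 0.1319]
eef_rot: [-3.139, -0.0, 1.222]
ft_force: [0.4, -0.2, 0.8]
gripper_width: 1.004
grip_force: 0.0
shift [ 0.0469 -0.0008  0.1159] roll 0.0
at [ 0.397  -0.1185  0.1319] [-179.8   -0.    70. ] t 1.47 w 1.004 q [ 0.84 -0.11 -0.58  2.09 -0.07  1.14 -0.05] F [ 0.4 -0.2  0.8]
```

```bash
python3 -m inch '[{"dx":0.02,"dy":0,"dz":0,"roll":0,"hand":1},{"dx":0.04,"dy":0,"dz":0.01,"roll":0,"hand":1},{"dx":0.047,"dy":-0.001,"dz":0.03,"roll":0,"hand":1},{"dx":0.047,"dy":-0.001,"dz":0.05,"roll":0,"hand":1},{"dx":0.047,"dy":-0.001,"dz":0.05,"roll":0,"hand":1},{"dx":0.047,"dy":-0.001,"dz":0.05,"roll":0,"hand":1}]'
cat > look.py <<'E'
import sys
from h import *
im,d,P=cloud("wrist"); cv2.imwrite("pics/"+sys.argv[1]+".png",im); np.savez("w.npz",im=im,P=P)
E
python3 look.py w1; python3 go.py 0.412 -0.074 0.016 70
```

```text
time_s: 1.97
tool_pos: [0.4134, -0.0747, 0.0834]
eef_rot: [3.142, -0.0, 1.221]
ft_force: [0.1, -0.1, 0.0]
gripper_width: 0.998
grip_force: 0.0
shift [ 0.0003 -0.0024  0.0681] roll -0.001
at [ 0.414  -0.075   0.0841] [179.9  -0.   69.9] t 2.02 w 0.999 q [ 0.79 -0.03 -0.66  2.13 -0.02  1.03 -0.21] F [-0.4  0.1  0. ]
```

View pics/w1.png

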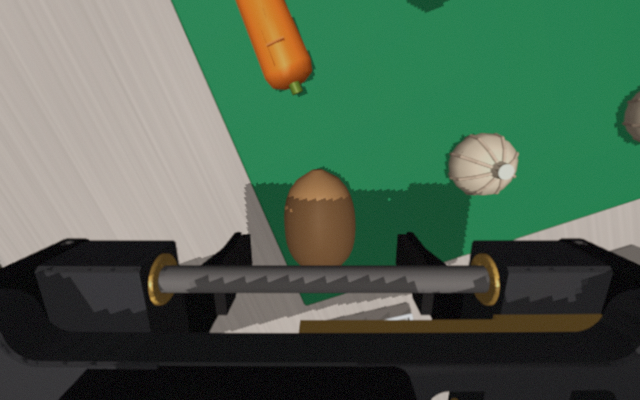

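The wrist view has the potato at (320,220), centred and aligned between the fingers (240..405). Descending.

```bash
python3 -m inch '[{"dx":0,"dy":-0.001,"dz":0.025,"roll":0,"hand":1},{"dx":0,"dy":-0.001,"dz":0.05,"roll":0,"hand":1},{"dx":0,"dy":-0.001,"dz":0.066,"roll":0,"hand":1},{"dx":0,"dy":-0.001,"dz":0.066,"roll":0,"hand":1},{"dx":0,"dy":-0.001,"dz":0.066,"roll":0,"hand":0.4},{"dx":0,"dy":-0.001,"dz":0.066,"roll":0,"hand":0.4},{"dx":0,"dy":-0.001,"dz":0.066,"roll":0,"hand":0.4},{"dx":0,"dy":-0.001,"dz":0.066,"roll":0,"hand":0.4},{"dx":0,"dy":-0.001,"dz":0.066,"roll":0,"hand":0.4},{"dx":0,"dy":-0.001,"dz":0.066,"roll":0,"hand":0.4}]' 25; python3 go.py 0.412 -0.074 0.016 70
```

```text
time_s: 2.85
tool_pos: [0.4123, -0.0742, 0.0171]
eef_rot: [3.141, 0.0, 1.222]
ft_force: [-1.3, -0.3, 0.1]
gripper_width: 0.631
grip_force: 0.5
shift [ 0.0001 -0.0003  0.0011] roll -0.0
at [ 0.4123 -0.0742  0.0171] [180.   0.  70.] t 2.85 w 0.631 q [ 0.77  0.09 -0.67  2.2   0.08  0.87 -0.29] F [-1.3 -0.3  0.1]
```

```bash
python3 -m inch '[{"dx":0,"dy":0,"dz":0,"roll":0,"hand":0.4},{"dx":0,"dy":0,"dz":0,"roll":0,"hand":0.4},{"dx":0,"dy":0,"dz":0,"roll":0,"hand":0.4},{"dx":0,"dy":0,"dz":-0.02,"roll":0,"hand":0.4},{"dx":0,"dy":0,"dz":-0.05,"roll":0,"hand":0.4},{"dx":0,"dy":0,"dz":-0.08,"roll":0,"hand":0.4},{"dx":0,"dy":0,"dz":-0.1,"roll":0,"hand":0.4},{"dx":0,"dy":0,"dz":-0.1,"roll":0,"hand":0.4},{"dx":0,"dy":0,"dz":-0.1,"roll":0,"hand":0.4}]'; python3 go.py 0.591 -0.348 0.12 88.6
```

```text
time_s: 3.6
tool_pos: [0.4127, -0.0744, 0.117]
eef_rot: [3.139, 0.001, 1.222]
ft_force: [-0.1, -0.4, -2.3]
gripper_width: 0.596
grip_force: 25.0
shift [-0.1961  0.2612 -0.0022] roll -0.325
at [ 0.4127 -0.0744  0.117 ] [179.9   0.   70. ] t 3.6 w 0.596 q [ 0.81 -0.08 -0.66  2.1  -0.05  1.1  -0.17] F [-0.1 -0.4 -2.3]
```

```bash
python3 -m inch '[{"dx":-0.015,"dy":0.02,"dz":0,"roll":-0.04,"hand":0.4},{"dx":-0.035,"dy":0.047,"dz":0,"roll":-0.08,"hand":0.4},{"dx":-0.058,"dy":0.077,"dz":0,"roll":-0.12,"hand":0.4},{"dx":-0.081,"dy":0.108,"dz":0,"roll":-0.16,"hand":0.4},{"dx":-0.104,"dy":0.139,"dz":0,"roll":-0.2,"hand":0.4},{"dx":-0.127,"dy":0.17,"dz":0,"roll":-0.24,"hand":0.4},{"dx":-0.15,"dy":0.2,"dz":0,"roll":-0.28,"hand":0.4},{"dx":-0.17,"dy":0.227,"dz":0,"roll":-0.31,"hand":0.4},{"dx":-0.187,"dy":0.25,"dz":0,"roll":-0.325,"hand":0.4},{"dx":-0.196,"dy":0.261,"dz":0,"roll":-0.325,"hand":0.4},{"dx":-0.196,"dy":0.261,"dz":0,"roll":-0.325,"hand":0.4},{"dx":-0.196,"dy":0.261,"dz":0,"roll":-0.325,"hand":0.4}]'; python3 go.py 0.591 -0.348 0.01 88.6; python3 look.py w2
```

```text
time_s: 4.6
tool_pos: [0.5891, -0.3468, 0.1132]
eef_rot: [-3.138, -0.003, 1.546]
ft_force: [-1.4, 0.2, -1.7]
gripper_width: 0.595
grip_force: 25.0
shift [-0.0015  0.0023  0.1032] roll -0.0
at [ 0.5891 -0.3468  0.1132] [-179.8   -0.2   88.6] t 4.6 w 0.595 q [ 0.87  0.51 -0.51  1.47  0.26  1.23  0.3 ] F [-1.4  0.2 -1.7]
```

View pics/w2.png

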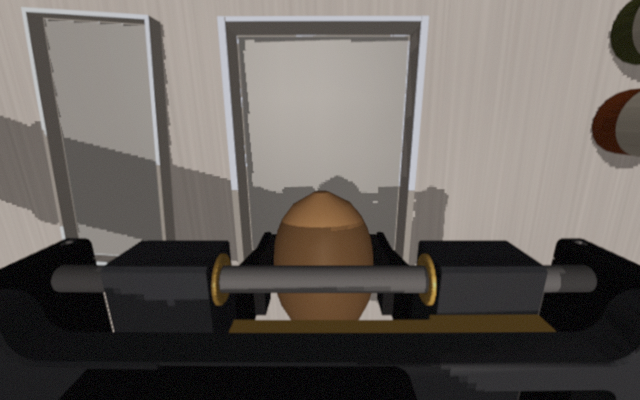

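The potato is held at (323,260), centred over the pan (rim columns 225–425) and aligned with it. Lowering and releasing it.

```bash
python3 -m inch '[{"dx":-0.001,"dy":0.002,"dz":0.02,"roll":0,"hand":0.4},{"dx":-0.001,"dy":0.002,"dz":0.045,"roll":0,"hand":0.4},{"dx":-0.001,"dy":0.002,"dz":0.07,"roll":0,"hand":0.4},{"dx":-0.001,"dy":0.002,"dz":0.09,"roll":0,"hand":0.4},{"dx":-0.001,"dy":0.002,"dz":0.1,"roll":0,"hand":0.4},{"dx":-0.001,"dy":0.002,"dz":0.103,"roll":0,"hand":0.4},{"dx":-0.001,"dy":0.002,"dz":0.104,"roll":0,"hand":0.4},{"dx":-0.001,"dy":0.002,"dz":0.104,"roll":0,"hand":0.4}]'; python3 go.py 0.591 -0.348 0.009 88.6
```

```text
time_s: 5.32
tool_pos: [0.593, -0.3483, 0.0137]
eef_rot: [3.14, 0.001, 1.547]
ft_force: [-0.3, -0.2, -1.5]
gripper_width: 0.598
grip_force: 25.0
shift [ 0.0003 -0.002   0.0047] roll 0.001
at [ 0.593  -0.3483  0.0137] [179.9   0.   88.7] t 5.32 w 0.598 q [ 0.85  0.61 -0.48  1.54  0.31  1.07  0.26] F [-0.3 -0.2 -1.5]
```

```bash
python3 -m inch '[{"dx":0,"dy":0,"dz":0.003,"roll":0,"hand":0.4},{"dx":0,"dy":0,"dz":0.004,"roll":0,"hand":0.4},{"dx":0,"dy":0,"dz":0.004,"roll":0,"hand":0.4},{"dx":0,"dy":0,"dz":0.004,"roll":0,"hand":0.85},{"dx":0,"dy":0,"dz":0.004,"roll":0,"hand":0.85},{"dx":0,"dy":0,"dz":0.004,"roll":0,"hand":0.85},{"dx":0,"dy":0,"dz":0.004,"roll":0,"hand":0.85},{"dx":0,"dy":0,"dz":-0.02,"roll":0,"hand":0.85},{"dx":0,"dy":0,"dz":-0.06,"roll":0,"hand":0.85},{"dx":0,"dy":0,"dz":-0.1,"roll":0,"hand":1},{"dx":0,"dy":0,"dz":-0.1,"roll":0,"hand":1},{"dx":0,"dy":0,"dz":-0.1,"roll":0,"hand":1}]'; python3 go.py 0.543 0.080 0.10 80
```

```text
time_s: 6.32
tool_pos: [0.5947, -0.3494, 0.1167]
eef_rot: [3.135, 0.004, 1.547]
ft_force: [0.2, -0.2, 0.1]
gripper_width: 0.969
grip_force: 0.0
shift [ 0.4281 -0.0621  0.0147] roll 0.151
at [ 0.5947 -0.3494  0.1167] [179.6   0.2  88.6] t 6.32 w 0.969 q [ 0.87  0.51 -0.51  1.46  0.26  1.23  0.3 ] F [ 0.2 -0.2  0.1]
```

```bash
python3 -m inch '[{"dx":0.035,"dy":-0.005,"dz":0,"roll":0.02,"hand":1},{"dx":0.075,"dy":-0.011,"dz":0,"roll":0.03,"hand":1},{"dx":0.115,"dy":-0.017,"dz":0,"roll":0.04,"hand":1},{"dx":0.155,"dy":-0.023,"dz":0,"roll":0.06,"hand":1},{"dx":0.195,"dy":-0.028,"dz":0,"roll":0.07,"hand":1},{"dx":0.235,"dy":-0.034,"dz":0,"roll":0.09,"hand":1},{"dx":0.275,"dy":-0.04,"dz":0,"roll":0.1,"hand":1},{"dx":0.315,"dy":-0.046,"dz":0,"roll":0.12,"hand":1},{"dx":0.355,"dy":-0.052,"dz":0,"roll":0.14,"hand":1},{"dx":0.395,"dy":-0.058,"dz":0,"roll":0.15,"hand":1},{"dx":0.428,"dy":-0.062,"dz":0,"roll":0.15,"hand":1},{"dx":0.428,"dy":-0.062,"dz":0,"roll":0.15,"hand":1}]';python3 -m inch '[{"dx":0,"dy":0,"dz":0.01,"roll":0,"hand":1},{"dx":0,"dy":0,"dz":0.02,"roll":0,"hand":1},{"dx":0,"dy":0,"dz":0.02,"roll":0,"hand":1}]'; python3 go.py 0.543 0.080 0.017 80; python3 look.py w3
```

```text
time_s: 7.32
tool_pos: [0.538, 0.0903, 0.1121]
eef_rot: [-3.14, -0.004, 1.408]
ft_force: [-0.9, 0.6, -0.7]
gripper_width: 0.997
grip_force: 0.0
time_s: 7.57
tool_pos: [0.5386, 0.0783, 0.089]
eef_rot: [-3.136, 0.002, 1.394]
ft_force: [0.0, -0.5, 0.5]
gripper_width: 0.999
grip_force: 0.0
shift [0.0026 0.0044 0.072 ] roll -0.002
at [0.5386 0.0783 0.089 ] [-1.797e+02  1.000e-01  7.990e+01] t 7.57 w 0.999 q [ 0.43  0.28 -0.71  1.85  0.21  1.09 -0.53] F [ 0.  -0.5  0.5]
```

View pics/w3.png

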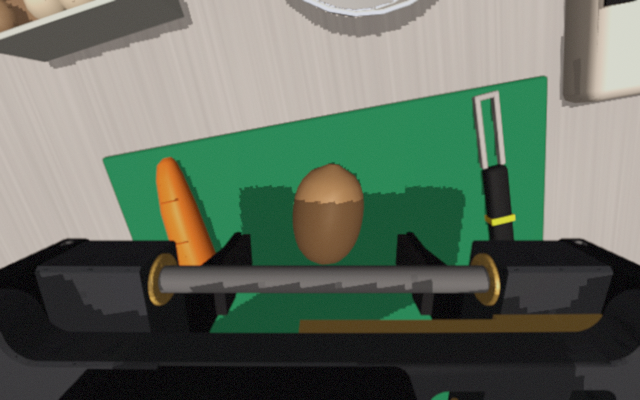

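The potato is at (328,215), between the fingers at 245 and 405. The carrot and the peeler are clear of the fingers. Grasping.

```bash
python3 -m inch '[{"dx":0.002,"dy":0.004,"dz":0.025,"roll":0,"hand":1},{"dx":0.002,"dy":0.004,"dz":0.05,"roll":0,"hand":1},{"dx":0.002,"dy":0.004,"dz":0.07,"roll":0,"hand":1},{"dx":0.002,"dy":0.004,"dz":0.071,"roll":0,"hand":1},{"dx":0.002,"dy":0.004,"dz":0.071,"roll":0,"hand":0.4},{"dx":0.002,"dy":0.004,"dz":0.071,"roll":0,"hand":0.4},{"dx":0.002,"dy":0.004,"dz":0.071,"roll":0,"hand":0.4},{"dx":0.002,"dy":0.004,"dz":0.071,"roll":0,"hand":0.4},{"dx":0.002,"dy":0.004,"dz":0.071,"roll":0,"hand":0.4},{"dx":0.002,"dy":0.004,"dz":0.071,"roll":0,"hand":0.4},{"dx":0.002,"dy":0.004,"dz":0.071,"roll":0,"hand":0.4},{"dx":0.002,"dy":0.004,"dz":0.071,"roll":0,"hand":0.4}]' 25; python3 -m inch '[{"dx":0,"dy":0,"dz":0,"roll":0,"hand":0.4},{"dx":0,"dy":0,"dz":-0.02,"roll":0,"hand":0.4},{"dx":0,"dy":0,"dz":-0.05,"roll":0,"hand":0.4},{"dx":0,"dy":0,"dz":-0.08,"roll":0,"hand":0.4},{"dx":0,"dy":0,"dz":-0.105,"roll":0,"hand":0.4},{"dx":0,"dy":0,"dz":-0.105,"roll":0,"hand":0.4},{"dx":0,"dy":0,"dz":-0.105,"roll":0,"hand":0.4}]'; python3 go.py 0.593 -0.254 0.12 88.6
```

```text
time_s: 8.62
tool_pos: [0.5448, 0.0822, 0.0221]
eef_rot: [-3.142, 0.001, 1.397]
ft_force: [-3.3, -0.1, 5.5]
gripper_width: 0.595
grip_force: 25.0
time_s: 9.2
tool_pos: [0.5459, 0.0822, 0.1276]
eef_rot: [3.138, -0.0, 1.397]
ft_force: [-0.1, -0.4, -1.6]
gripper_width: 0.596
grip_force: 25.0
shift [-0.3229  0.1046  0.0079] roll -0.15
at [0.5459 0.0822 0.1276] [179.8  -0.   80. ] t 9.2 w 0.596 q [ 0.44  0.25 -0.72  1.8   0.18  1.16 -0.51] F [-0.1 -0.4 -1.6]
```

```bash
python3 -m inch '[{"dx":-0.02,"dy":0.006,"dz":0,"roll":-0.01,"hand":0.4},{"dx":-0.05,"dy":0.016,"dz":0,"roll":-0.02,"hand":0.4},{"dx":-0.085,"dy":0.028,"dz":0,"roll":-0.04,"hand":0.4},{"dx":-0.12,"dy":0.039,"dz":0,"roll":-0.06,"hand":0.4},{"dx":-0.155,"dy":0.05,"dz":0,"roll":-0.08,"hand":0.4},{"dx":-0.19,"dy":0.062,"dz":0,"roll":-0.1,"hand":0.4},{"dx":-0.225,"dy":0.073,"dz":0,"roll":-0.12,"hand":0.4},{"dx":-0.26,"dy":0.084,"dz":0,"roll":-0.13,"hand":0.4},{"dx":-0.29,"dy":0.094,"dz":0,"roll":-0.15,"hand":0.4},{"dx":-0.315,"dy":0.102,"dz":0,"roll":-0.15,"hand":0.4},{"dx":-0.323,"dy":0.105,"dz":0,"roll":-0.15,"hand":0.4},{"dx":-0.323,"dy":0.105,"dz":0,"roll":-0.15,"hand":0.4}]'; python3 -m inch '[{"dx":0,"dy":0,"dz":0.01,"roll":0,"hand":0.4},{"dx":0,"dy":0,"dz":0.01,"roll":0,"hand":0.4}]'; python3 go.py 0.593 -0.254 0.013 88.6; python3 look.py w4
```

```text
time_s: 10.2
tool_pos: [0.5906, -0.2576, 0.1238]
eef_rot: [-3.138, -0.0, 1.542]
ft_force: [-0.7, -0.4, -1.3]
gripper_width: 0.595
grip_force: 25.0
time_s: 10.37
tool_pos: [0.5912, -0.2508, 0.1136]
eef_rot: [-3.138, -0.003, 1.55]
ft_force: [-0.9, 0.4, -1.7]
gripper_width: 0.597
grip_force: 25.0
shift [-0.0035  0.0022  0.1006] roll 0.003
at [ 0.5912 -0.2508  0.1136] [-179.8   -0.2   88.8] t 10.37 w 0.597 q [ 0.79  0.44 -0.56  1.58  0.24  1.2   0.17] F [-0.9  0.4 -1.7]
```

View pics/w4.png

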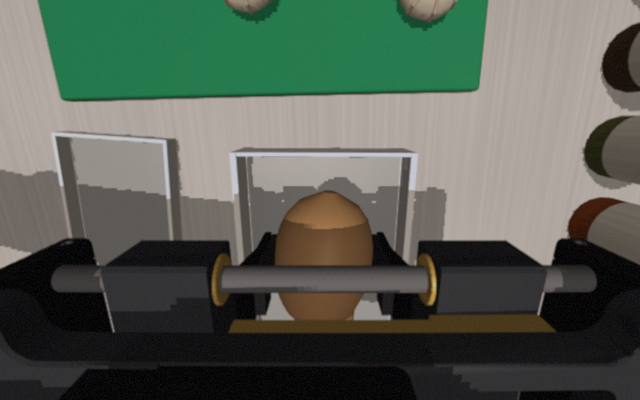

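The second potato is held at (323,260), centred on the pan (rim columns 232–415), with the near wall at row 152 clear. Lowering.

```bash
python3 -m inch '[{"dx":-0.003,"dy":0.002,"dz":0.02,"roll":0,"hand":0.4},{"dx":-0.003,"dy":0.002,"dz":0.045,"roll":0,"hand":0.4},{"dx":-0.003,"dy":0.002,"dz":0.07,"roll":0,"hand":0.4},{"dx":-0.003,"dy":0.002,"dz":0.09,"roll":0,"hand":0.4},{"dx":-0.003,"dy":0.002,"dz":0.095,"roll":0,"hand":0.4},{"dx":-0.003,"dy":0.002,"dz":0.1,"roll":0,"hand":0.4},{"dx":-0.003,"dy":0.002,"dz":0.1,"roll":0,"hand":0.4},{"dx":-0.003,"dy":0.002,"dz":0.1,"roll":0,"hand":0.4}]'; python3 go.py 0.593 -0.254 0.013 88.6
```

```text
time_s: 11.08
tool_pos: [0.5953, -0.2568, 0.0179]
eef_rot: [3.14, 0.001, 1.548]
ft_force: [-0.1, -0.8, -1.0]
gripper_width: 0.6
grip_force: 25.0
shift [ 0.0028 -0.0024  0.0049] roll 0.001
at [ 0.5953 -0.2568  0.0179] [179.9   0.   88.7] t 11.08 w 0.6 q [ 0.77  0.54 -0.52  1.65  0.3   1.03  0.13] F [-0.1 -0.8 -1. ]
```

```bash
python3 -m inch '[{"dx":0.003,"dy":0,"dz":0.003,"roll":0,"hand":0.4},{"dx":0.003,"dy":0,"dz":0.005,"roll":0,"hand":0.4},{"dx":0.003,"dy":0,"dz":0.006,"roll":0,"hand":0.4},{"dx":0.003,"dy":0,"dz":0.006,"roll":0,"hand":0.85},{"dx":0.003,"dy":0,"dz":0.006,"roll":0,"hand":0.85},{"dx":0.003,"dy":0,"dz":0.006,"roll":0,"hand":0.85},{"dx":0.003,"dy":0,"dz":0.006,"roll":0,"hand":0.85},{"dx":0.003,"dy":0,"dz":-0.02,"roll":0,"hand":0.85},{"dx":0.003,"dy":0,"dz":-0.06,"roll":0,"hand":0.85},{"dx":0.003,"dy":0,"dz":-0.1,"roll":0,"hand":0.8},{"dx":0.003,"dy":0,"dz":-0.1,"roll":0,"hand":0.8},{"dx":0.003,"dy":0,"dz":-0.1,"roll":0,"hand":0.8}]'; python3 go.py 0.429 0.077 0.10 90.8
python3 - <<'E'
from h import *
im,d,P=cloud("top")
sel=(P[...,0]>.5)&(P[...,0]<.68)&(P[...,1]>-.42)&(P[...,1]<-.19)
h=cv2.cvtColor(im,cv2.COLOR_BGR2HSV); m=sel&(h[...,1]>100)&(h[...,0]<20)
n,l,st,c=cv2.connectedComponentsWithStats(m.astype(np.uint8))
for i in range(1,n):
    if st[i,4]>50: q=P[l==i]; print(cv2.minAreaRect(q[:,:2].astype(np.float32)*1000),np.nanmax(q[:,2]))
E
```

```text
time_s: 12.08
tool_pos: [0.5965, -0.2549, 0.1199]
eef_rot: [3.136, 0.003, 1.547]
ft_force: [-0.1, -0.0, -0.3]
gripper_width: 0.805
grip_force: 0.0
shift [ 0.3278 -0.1756  0.018 ] roll -0.038
at [ 0.5965 -0.2549  0.1199] [179.7   0.2  88.6] t 12.08 w 0.805 q [ 0.79  0.43 -0.56  1.57  0.24  1.2   0.17] F [-0.1 -0.  -0.3]
((581.8895874023438, -232.53256225585938), (36.12157440185547, 78.68407440185547), 81.39026641845703) 0.21334646676770208
```

```bash
python3 -m inch '[{"dx":0.025,"dy":-0.014,"dz":0,"roll":0,"hand":0.8},{"dx":0.06,"dy":-0.032,"dz":0,"roll":0,"hand":0.8},{"dx":0.095,"dy":-0.051,"dz":0,"roll":0,"hand":0.8},{"dx":0.13,"dy":-0.07,"dz":0,"roll":-0.01,"hand":0.8},{"dx":0.165,"dy":-0.088,"dz":0,"roll":-0.02,"hand":0.8},{"dx":0.2,"dy":-0.107,"dz":0,"roll":-0.03,"hand":0.8},{"dx":0.235,"dy":-0.126,"dz":0,"roll":-0.038,"hand":0.8},{"dx":0.265,"dy":-0.142,"dz":0,"roll":-0.038,"hand":0.8},{"dx":0.295,"dy":-0.158,"dz":0,"roll":-0.038,"hand":0.8},{"dx":0.316,"dy":-0.17,"dz":0,"roll":-0.038,"hand":0.8},{"dx":0.326,"dy":-0.176,"dz":0,"roll":-0.038,"hand":0.8},{"dx":0.326,"dy":-0.176,"dz":0,"roll":-0.038,"hand":0.8}]'; python3 -m inch '[{"dx":0,"dy":0,"dz":0.01,"roll":0,"hand":0.8},{"dx":0,"dy":0,"dz":0.02,"roll":0,"hand":0.8},{"dx":0,"dy":0,"dz":0.02,"roll":0,"hand":0.8}]'; python3 go.py 0.429 0.075 0.014 90.8; python3 look.py w5
```

```text
time_s: 13.13
tool_pos: [0.4244, 0.0775, 0.1155]
eef_rot: [-3.14, 0.001, 1.589]
ft_force: [0.1, -1.7, -0.1]
gripper_width: 0.801
grip_force: 0.0
time_s: 13.38
tool_pos: [0.425, 0.074, 0.0939]
eef_rot: [-3.137, -0.001, 1.582]
ft_force: [-0.7, -0.1, -0.3]
gripper_width: 0.8
grip_force: 0.0
shift [0.0009 0.0044 0.0798] roll -0.003
at [0.425  0.074  0.0939] [-179.7   -0.    90.6] t 13.38 w 0.8 q [ 0.61 -0.   -0.83  2.09 -0.01  1.06 -0.21] F [-0.7 -0.1 -0.3]
```

View pics/w5.png

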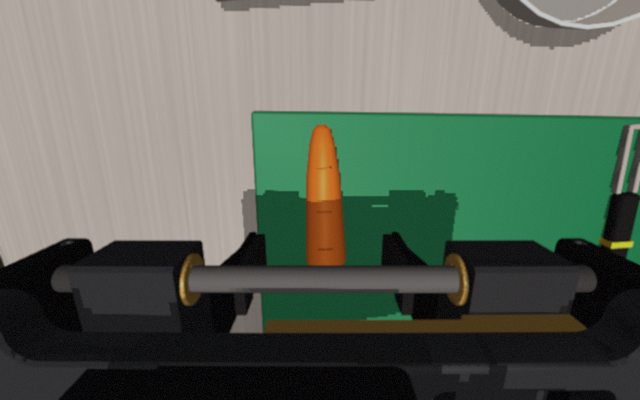

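The carrot is at (325,200), crossing the jaw line near its middle between the fingers at 250 and 395, with its length along the tool. Grasping.

```bash
python3 -m inch '[{"dx":0,"dy":0.004,"dz":0.025,"roll":0,"hand":0.8},{"dx":0,"dy":0.004,"dz":0.05,"roll":0,"hand":0.8},{"dx":0,"dy":0.004,"dz":0.07,"roll":0,"hand":0.8},{"dx":0,"dy":0.004,"dz":0.078,"roll":0,"hand":0.8},{"dx":0,"dy":0.004,"dz":0.079,"roll":0,"hand":0.8},{"dx":0,"dy":0.004,"dz":0.079,"roll":0,"hand":0.8}]' 20; python3 go.py 0.429 0.075 0.014 90.8
```

```text
time_s: 13.93
tool_pos: [0.4304, 0.0758, 0.0175]
eef_rot: [-3.141, -0.001, 1.584]
ft_force: [-0.2, 0.6, -0.2]
gripper_width: 0.8
grip_force: 0.0
shift [-0.0008 -0.0014  0.0035] roll -0.001
at [0.4304 0.0758 0.0175] [-180.    -0.    90.8] t 13.93 w 0.8 q [ 0.56  0.16 -0.83  2.15  0.15  0.89 -0.34] F [-0.2  0.6 -0.2]
```

```bash
python3 -m inch '[{"dx":0,"dy":0,"dz":0.003,"roll":0,"hand":0.8},{"dx":0,"dy":0,"dz":0.003,"roll":0,"hand":0},{"dx":0,"dy":0,"dz":0.003,"roll":0,"hand":0},{"dx":0,"dy":0,"dz":0.003,"roll":0,"hand":0},{"dx":0,"dy":0,"dz":0.003,"roll":0,"hand":0},{"dx":0,"dy":0,"dz":0.003,"roll":0,"hand":0},{"dx":0,"dy":0,"dz":0.003,"roll":0,"hand":0},{"dx":0,"dy":0,"dz":0.003,"roll":0,"hand":0},{"dx":0,"dy":0,"dz":0.003,"roll":0,"hand":0},{"dx":0,"dy":0,"dz":0.003,"roll":0,"hand":0},{"dx":0,"dy":0,"dz":0.003,"roll":0,"hand":0},{"dx":0,"dy":0,"dz":0.003,"roll":0,"hand":0}]'; python3 go.py 0.429 0.075 0.014 90.8
```

```text
time_s: 14.93
tool_pos: [0.4299, 0.0759, 0.0145]
eef_rot: [-3.141, 0.0, 1.585]
ft_force: [-1.6, -0.2, 2.6]
gripper_width: 0.328
grip_force: 19.7
shift [-0.0009 -0.001   0.0005] roll 0.0
at [0.4299 0.0759 0.0145] [-180.     0.    90.8] t 14.93 w 0.328 q [ 0.56  0.17 -0.83  2.15  0.16  0.88 -0.35] F [-1.6 -0.2  2.6]
```

```bash
python3 -m inch '[{"dx":0,"dy":0,"dz":-0.02,"roll":0,"hand":0},{"dx":0,"dy":0,"dz":-0.05,"roll":0,"hand":0},{"dx":0,"dy":0,"dz":-0.08,"roll":0,"hand":0},{"dx":0,"dy":-0.01,"dz":-0.1,"roll":0,"hand":0},{"dx":0,"dy":0.01,"dz":-0.1,"roll":0,"hand":0},{"dx":0,"dy":0.01,"dz":-0.1,"roll":0,"hand":0}]'; python3 go.py 0.397 -0.297 0.115 84.5
```

```text
time_s: 15.43
tool_pos: [0.4446, 0.0757, 0.1175]
eef_rot: [3.132, 0.002, 1.584]
ft_force: [0.3, 0.3, -1.6]
gripper_width: 0.327
grip_force: 19.7
shift [-0.372  -0.0525  0.0027] roll 0.109
at [0.4446 0.0757 0.1175] [1.794e+02 1.000e-01 9.070e+01] t 15.43 w 0.327 q [ 0.63  0.   -0.85  2.04  0.01  1.09 -0.21] F [ 0.3  0.3 -1.6]
```

```bash
python3 -m inch '[{"dx":-0.025,"dy":0,"dz":0,"roll":0.01,"hand":0},{"dx":-0.06,"dy":0,"dz":0,"roll":0.03,"hand":0},{"dx":-0.1,"dy":0,"dz":0,"roll":0.05,"hand":0},{"dx":-0.14,"dy":-0.002,"dz":0,"roll":0.07,"hand":0},{"dx":-0.18,"dy":-0.01,"dz":0,"roll":0.09,"hand":0},{"dx":-0.22,"dy":-0.018,"dz":0,"roll":0.1,"hand":0},{"dx":-0.26,"dy":-0.028,"dz":0,"roll":0.109,"hand":0},{"dx":-0.295,"dy":-0.037,"dz":0,"roll":0.109,"hand":0},{"dx":-0.33,"dy":-0.045,"dz":0,"roll":0.109,"hand":0},{"dx":-0.36,"dy":-0.05,"dz":0,"roll":0.109,"hand":0},{"dx":-0.37,"dy":-0.051,"dz":0,"roll":0.109,"hand":0},{"dx":-0.37,"dy":-0.051,"dz":0,"roll":0.109,"hand":0}]'; python3 -m inch '[{"dx":0,"dy":0,"dz":0.01,"roll":0,"hand":0},{"dx":0,"dy":0,"dz":0.01,"roll":0,"hand":0}]'; python3 go.py 0.397 -0.297 0.006 84.5; python3 look.py w6
```

```text
time_s: 16.43
tool_pos: [0.393, -0.2973, 0.1134]
eef_rot: [-3.141, -0.001, 1.47]
ft_force: [0.6, -0.0, -1.5]
gripper_width: 0.324
grip_force: 19.7
time_s: 16.6
tool_pos: [0.394, -0.2918, 0.1022]
eef_rot: [-3.139, -0.003, 1.478]
ft_force: [-0.8, 0.8, -0.8]
gripper_width: 0.327
grip_force: 19.7
shift [-0.0052  0.0038  0.0962] roll 0.003
at [ 0.394  -0.2918  0.1022] [-179.8   -0.2   84.7] t 16.6 w 0.327 q [ 1.02  0.11 -0.45  1.97  0.05  1.08  0.45] F [-0.8  0.8 -0.8]
```

View pics/w6.png

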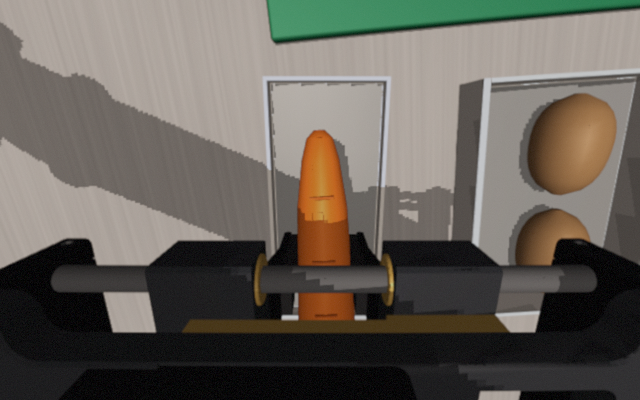

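The carrot is held at (322,230), inside the tray's outline (columns 268–388, near rim at row 78). Both potatoes lie apart in the pan at (572,143) and (553,245). Lowering the carrot.

```bash
python3 -m inch '[{"dx":-0.004,"dy":0.003,"dz":0.02,"roll":0,"hand":0},{"dx":-0.004,"dy":0.003,"dz":0.045,"roll":0,"hand":0},{"dx":-0.004,"dy":0.003,"dz":0.07,"roll":0,"hand":0},{"dx":-0.004,"dy":0.003,"dz":0.085,"roll":0,"hand":0},{"dx":-0.004,"dy":0.003,"dz":0.092,"roll":0,"hand":0},{"dx":-0.004,"dy":0.003,"dz":0.095,"roll":0,"hand":0},{"dx":-0.004,"dy":0.003,"dz":0.095,"roll":0,"hand":0}]'; python3 go.py 0.397 -0.297 0.006 84.5
```

```text
time_s: 17.23
tool_pos: [0.3974, -0.2979, 0.0095]
eef_rot: [-3.141, -0.0, 1.477]
ft_force: [0.5, 0.5, -0.3]
gripper_width: 0.328
grip_force: 19.7
shift [ 0.0009 -0.0005  0.0035] roll 0.003
at [ 0.3974 -0.2979  0.0095] [-180.    -0.    84.6] t 17.23 w 0.328 q [ 0.99  0.25 -0.44  2.03  0.13  0.89  0.39] F [ 0.5  0.5 -0.3]
```

```bash
python3 -m inch '[{"dx":0,"dy":0,"dz":0.002,"roll":0,"hand":0},{"dx":0,"dy":0,"dz":0.003,"roll":0,"hand":0},{"dx":0,"dy":0,"dz":0.003,"roll":0,"hand":0},{"dx":0,"dy":0,"dz":0.003,"roll":0,"hand":0.55},{"dx":0,"dy":0,"dz":0.003,"roll":0,"hand":0.55},{"dx":0,"dy":0,"dz":0.003,"roll":0,"hand":0.55},{"dx":0,"dy":0,"dz":0.003,"roll":0,"hand":0.55},{"dx":0,"dy":0,"dz":-0.02,"roll":0,"hand":0.55},{"dx":0,"dy":0,"dz":-0.06,"roll":0,"hand":0.55},{"dx":0,"dy":0,"dz":-0.1,"roll":0,"hand":0.8},{"dx":0,"dy":0,"dz":-0.105,"roll":0,"hand":0.8},{"dx":0,"dy":0,"dz":-0.105,"roll":0,"hand":0.8}]'; python3 go.py 0.539 -0.074 0.11 90
```

```text
time_s: 18.23
tool_pos: [0.3992, -0.3005, 0.118]
eef_rot: [3.136, 0.005, 1.476]
ft_force: [0.1, 0.3, -0.8]
gripper_width: 0.694
grip_force: 0.0
shift [0.2388 0.1176 0.0075] roll -0.095
at [ 0.3992 -0.3005  0.118 ] [179.7   0.3  84.5] t 18.23 w 0.694 q [ 1.02  0.1  -0.45  1.94  0.05  1.1   0.45] F [ 0.1  0.3 -0.8]
```

```bash
python3 -m inch '[{"dx":0.025,"dy":0.012,"dz":0,"roll":-0.01,"hand":0.8},{"dx":0.055,"dy":0.027,"dz":0,"roll":-0.02,"hand":0.8},{"dx":0.085,"dy":0.042,"dz":0,"roll":-0.04,"hand":0.8},{"dx":0.115,"dy":0.057,"dz":0,"roll":-0.05,"hand":0.8},{"dx":0.145,"dy":0.072,"dz":0,"roll":-0.07,"hand":0.8},{"dx":0.175,"dy":0.087,"dz":0,"roll":-0.08,"hand":0.8},{"dx":0.205,"dy":0.101,"dz":0,"roll":-0.095,"hand":0.8},{"dx":0.23,"dy":0.113,"dz":0.01,"roll":-0.095,"hand":0.8},{"dx":0.239,"dy":0.118,"dz":0.02,"roll":-0.095,"hand":0.8},{"dx":0.239,"dy":0.118,"dz":0.02,"roll":-0.095,"hand":0.8},{"dx":0.239,"dy":0.118,"dz":0.02,"roll":-0.095,"hand":0.8}]'; python3 go.py 0.539 -0.075 0.016 90; python3 look.py w7
```

```text
time_s: 19.15
tool_pos: [0.5357, -0.0716, 0.0926]
eef_rot: [-3.138, -0.001, 1.573]
ft_force: [0.2, -0.5, 0.7]
gripper_width: 0.797
grip_force: 0.0
shift [-0.0035  0.0036  0.0766] roll 0.002
at [ 0.5357 -0.0716  0.0926] [-1.798e+02 -1.000e-01  9.010e+01] t 19.15 w 0.797 q [ 0.67  0.26 -0.66  1.86  0.18  1.09 -0.05] F [ 0.2 -0.5  0.7]
```

View pics/w7.png

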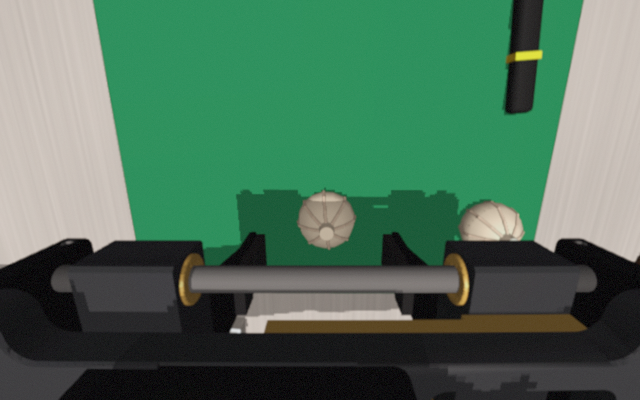

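Garlic bulb B is at (327,220), between the fingers at 250 and 395; the other bulb at (490,220) is outside them. Grasping.

```bash
python3 -m inch '[{"dx":-0.003,"dy":0.003,"dz":0.025,"roll":0,"hand":0.8},{"dx":-0.003,"dy":0.003,"dz":0.05,"roll":0,"hand":0.8},{"dx":-0.003,"dy":0.003,"dz":0.07,"roll":0,"hand":0.8},{"dx":-0.003,"dy":0.003,"dz":0.077,"roll":0,"hand":0.8},{"dx":-0.003,"dy":0.003,"dz":0.079,"roll":0,"hand":0.8},{"dx":-0.003,"dy":0.003,"dz":0.079,"roll":0,"hand":0.8},{"dx":-0.003,"dy":0.003,"dz":0.079,"roll":0,"hand":0.2},{"dx":-0.003,"dy":0.003,"dz":0.079,"roll":0,"hand":0.2},{"dx":-0.003,"dy":0.003,"dz":0.079,"roll":0,"hand":0.2},{"dx":-0.003,"dy":0.003,"dz":0.079,"roll":0,"hand":0.2},{"dx":-0.003,"dy":0.003,"dz":0.079,"roll":0,"hand":0.2},{"dx":-0.003,"dy":0.003,"dz":0.079,"roll":0,"hand":0.2}]' 15; python3 -m inch '[{"dx":0,"dy":0,"dz":0,"roll":0,"hand":0.2},{"dx":0,"dy":0,"dz":0,"roll":0,"hand":0.2}]'; python3 go.py 0.601 0.257 0.12 90
```

```text
time_s: 20.2
tool_pos: [0.5404, -0.0752, 0.0161]
eef_rot: [3.141, 0.001, 1.571]
ft_force: [-0.4, 0.4, 4.6]
gripper_width: 0.505
grip_force: 15.0
time_s: 20.37
tool_pos: [0.5404, -0.0752, 0.0161]
eef_rot: [3.141, 0.001, 1.571]
ft_force: [-1.5, -0.6, 6.1]
gripper_width: 0.508
grip_force: 15.0
shift [ 0.3322  0.0606 -0.1041] roll 0.0
at [ 0.5404 -0.0752  0.0161] [180.   0.  90.] t 20.37 w 0.508 q [ 0.63  0.37 -0.62  1.91  0.26  0.95 -0.11] F [-1.5 -0.6  6.1]
```

```bash
python3 -m inch '[{"dx":0,"dy":0,"dz":-0.02,"roll":0,"hand":0.2},{"dx":0,"dy":0,"dz":-0.045,"roll":0,"hand":0.2},{"dx":0,"dy":0,"dz":-0.075,"roll":0,"hand":0.2},{"dx":0,"dy":0,"dz":-0.1,"roll":0,"hand":0.2},{"dx":0,"dy":0,"dz":-0.105,"roll":0,"hand":0.2},{"dx":0,"dy":0,"dz":-0.105,"roll":0,"hand":0.2}]'; python3 go.py 0.601 0.322 0.12 90
```

```text
time_s: 20.87
tool_pos: [0.5416, -0.0753, 0.1223]
eef_rot: [3.138, 0.001, 1.571]
ft_force: [0.2, -0.9, -1.2]
gripper_width: 0.508
grip_force: 15.0
shift [0.3973 0.0593 0.002 ] roll -0.0
at [ 0.5416 -0.0753  0.1223] [1.798e+02 1.000e-01 9.000e+01] t 20.87 w 0.508 q [ 0.68  0.23 -0.66  1.82  0.16  1.14 -0.03] F [ 0.2 -0.9 -1.2]
```

```bash
python3 -m inch '[{"dx":0.02,"dy":0.003,"dz":0,"roll":0,"hand":0.2},{"dx":0.05,"dy":0.007,"dz":0,"roll":0,"hand":0.2},{"dx":0.09,"dy":0.013,"dz":0,"roll":0,"hand":0.2},{"dx":0.13,"dy":0.019,"dz":0,"roll":0,"hand":0.2},{"dx":0.17,"dy":0.025,"dz":0,"roll":0,"hand":0.2},{"dx":0.21,"dy":0.031,"dz":0,"roll":0,"hand":0.2},{"dx":0.25,"dy":0.037,"dz":0,"roll":0,"hand":0.2},{"dx":0.29,"dy":0.043,"dz":0,"roll":0,"hand":0.2},{"dx":0.33,"dy":0.049,"dz":0,"roll":0,"hand":0.2},{"dx":0.365,"dy":0.054,"dz":0,"roll":0,"hand":0.2},{"dx":0.385,"dy":0.058,"dz":0,"roll":0,"hand":0.2},{"dx":0.397,"dy":0.06,"dz":0,"roll":0,"hand":0.2}]'; python3 -m inch '[{"dx":0,"dy":0,"dz":0.01,"roll":0,"hand":0.2},{"dx":0,"dy":0,"dz":0.01,"roll":0,"hand":0.2},{"dx":0,"dy":0,"dz":0.01,"roll":0,"hand":0.2}]'; python3 go.py 0.601 0.322 0.01 90; python3 look.py w8
python3 - <<'E'
import numpy as np
z=np.load("w.npz"); P=z["P"].reshape(-1,3)
q=P[(P[:,2]>.03)&(P[:,2]<.039)&(abs(P[:,0]-.601)<.09)&(abs(P[:,1]-.29)<.09)]
from scipy.optimize import least_squares
r=least_squares(lambda c:np.hypot(q[:,0]-c[0],q[:,1]-c[1])-.0785,[.601,.29],loss="soft_l1",f_scale=.003); print(len(q),r.x.round(4),q.min(0).round(3),q.max(0).round(3))
E
```

```text
time_s: 21.87
tool_pos: [0.5979, 0.3258, 0.1177]
eef_rot: [-3.138, -0.001, 1.576]
ft_force: [-0.2, 0.2, -1.5]
gripper_width: 0.507
grip_force: 15.0
time_s: 22.12
tool_pos: [0.5999, 0.3185, 0.1082]
eef_rot: [-3.139, 0.004, 1.568]
ft_force: [0.9, -0.5, -0.4]
gripper_width: 0.51
grip_force: 15.0
shift [0.0039 0.0013 0.0982] roll -0.002
at [0.5999 0.3185 0.1082] [-179.8    0.2   89.9] t 22.12 w 0.51 q [ 0.    0.57 -0.74  1.48  0.39  1.25 -0.79] F [ 0.9 -0.5 -0.4]
2286 [0.6002 0.2902] [0.522 0.211 0.03 ] [0.679 0.369 0.038]
```

View pics/w8.png

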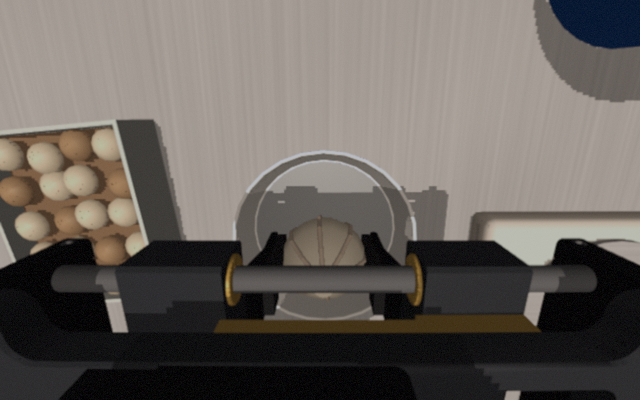

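The bulb is upright in the jaws at (325,258), over the bowl, whose fitted centre (0.600, 0.290) matches the first measurement. Lowering.

```bash
python3 -m inch '[{"dx":0.003,"dy":0.001,"dz":0.02,"roll":0,"hand":0.2},{"dx":0.003,"dy":0.001,"dz":0.045,"roll":0,"hand":0.2},{"dx":0.003,"dy":0.001,"dz":0.07,"roll":0,"hand":0.2},{"dx":0.003,"dy":0.001,"dz":0.088,"roll":0,"hand":0.2},{"dx":0.003,"dy":0.001,"dz":0.095,"roll":0,"hand":0.2},{"dx":0.003,"dy":0.001,"dz":0.098,"roll":0,"hand":0.2},{"dx":0.003,"dy":0.001,"dz":0.098,"roll":0,"hand":0.2}]'; python3 go.py 0.6 0.321 0.0075 90
```

```text
time_s: 22.75
tool_pos: [0.6017, 0.3237, 0.0127]
eef_rot: [3.141, 0.0, 1.569]
ft_force: [-0.0, 0.5, -0.0]
gripper_width: 0.511
grip_force: 15.0
shift [-0.0027 -0.0017  0.0052] roll -0.002
at [0.6017 0.3237 0.0127] [180.    0.   89.9] t 22.75 w 0.511 q [-0.03  0.66 -0.69  1.55  0.46  1.1  -0.83] F [-0.   0.5 -0. ]
```

```bash
python3 -m inch '[{"dx":-0.002,"dy":-0.001,"dz":0.003,"roll":0,"hand":0.2},{"dx":-0.002,"dy":-0.001,"dz":0.005,"roll":0,"hand":0.2},{"dx":-0.002,"dy":-0.001,"dz":0.005,"roll":0,"hand":0.2},{"dx":-0.002,"dy":-0.001,"dz":0.005,"roll":0,"hand":0.68},{"dx":-0.002,"dy":-0.001,"dz":0.005,"roll":0,"hand":0.68},{"dx":-0.002,"dy":-0.001,"dz":0.005,"roll":0,"hand":0.68},{"dx":-0.002,"dy":-0.001,"dz":0.005,"roll":0,"hand":0.68},{"dx":-0.002,"dy":-0.001,"dz":-0.02,"roll":0,"hand":0.68},{"dx":-0.002,"dy":-0.001,"dz":-0.06,"roll":0,"hand":0.68},{"dx":-0.002,"dy":-0.001,"dz":-0.1,"roll":0,"hand":0.8},{"dx":-0.002,"dy":-0.001,"dz":-0.1,"roll":0,"hand":0.8},{"dx":-0.002,"dy":-0.001,"dz":-0.1,"roll":0,"hand":0.8}]'; python3 go.py 0.673 -0.083 0.11 90
```

```text
time_s: 23.75
tool_pos: [0.6019, 0.3245, 0.1163]
eef_rot: [3.136, -0.003, 1.571]
ft_force: [-0.6, -0.2, -0.5]
gripper_width: 0.778
grip_force: 0.0
shift [-0.4075  0.071   0.0055] roll 0.0
at [0.6019 0.3245 0.1163] [179.7  -0.2  90. ] t 23.75 w 0.778 q [-0.    0.56 -0.74  1.47  0.39  1.25 -0.79] F [-0.6 -0.2 -0.5]
```

```bash
python3 -m inch '[{"dx":-0.02,"dy":0.003,"dz":0,"roll":0,"hand":0.8},{"dx":-0.05,"dy":0.009,"dz":0,"roll":0,"hand":0.8},{"dx":-0.09,"dy":0.016,"dz":0,"roll":0,"hand":0.8},{"dx":-0.13,"dy":0.023,"dz":0,"roll":0,"hand":0.8},{"dx":-0.17,"dy":0.03,"dz":0,"roll":0,"hand":0.8},{"dx":-0.21,"dy":0.037,"dz":0,"roll":0,"hand":0.8},{"dx":-0.25,"dy":0.044,"dz":0,"roll":0,"hand":0.8},{"dx":-0.29,"dy":0.051,"dz":0,"roll":0,"hand":0.8},{"dx":-0.33,"dy":0.058,"dz":0,"roll":0,"hand":0.8},{"dx":-0.365,"dy":0.064,"dz":0,"roll":0,"hand":0.8},{"dx":-0.395,"dy":0.069,"dz":0,"roll":0,"hand":0.8},{"dx":-0.407,"dy":0.071,"dz":0,"roll":0,"hand":0.8}]'; python3 -m inch '[{"dx":0,"dy":0,"dz":0.015,"roll":0,"hand":0.8},{"dx":0,"dy":0,"dz":0.02,"roll":0,"hand":0.8},{"dx":0,"dy":0,"dz":0.02,"roll":0,"hand":0.8}]'; python3 go.py 0.673 -0.083 0.016 90; python3 look.py w9
```

```text
time_s: 24.75
tool_pos: [0.6705, -0.0919, 0.1106]
eef_rot: [-3.139, 0.004, 1.563]
ft_force: [0.1, -1.2, 0.1]
gripper_width: 0.8
grip_force: 0.0
time_s: 25.0
tool_pos: [0.6689, -0.0807, 0.0893]
eef_rot: [-3.136, -0.003, 1.574]
ft_force: [-0.2, 0.1, -1.1]
gripper_width: 0.798
grip_force: 0.0
shift [-0.0025  0.0044  0.0733] roll 0.004
at [ 0.6689 -0.0807  0.0893] [-1.797e+02 -1.000e-01  9.020e+01] t 25.0 w 0.798 q [ 0.56  0.55 -0.65  1.51  0.34  1.2  -0.15] F [-0.2  0.1 -1.1]
```

View pics/w9.png

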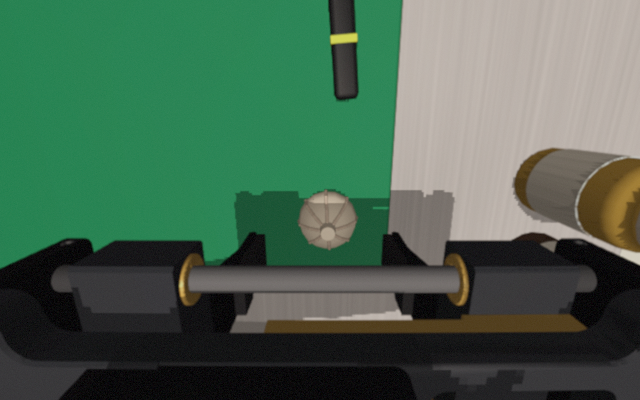

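Run:
```python
import numpy as np
for f in("w.npz","top.npz"):
    P=np.load(f)["P"].reshape(-1,3)
    q=P[(P[:,2]>.03)&(P[:,2]<.15)&(P[:,0]>.73)&(abs(P[:,1]+.08)<.08)]; print(f,len(q),q[:,0].min() if len(q) else None, np.percentile(q,1,axis=0).round(3),q.max(0).round(3))
```

```text
w.npz 8278 0.8301567382571127 [ 0.831 -0.081  0.031] [ 0.865 -0.027  0.109]
top.npz 1162 0.8312421985750206 [ 0.833 -0.152  0.032] [ 0.886 -0.027  0.15 ]
```

The bulb is at (327,220) between the fingers, the peeler's handle end at (345,95) is clear of them, and the jars (x ≥ 0.83) are clear of the gripper body (≤ 0.77). Grasping.

```bash
python3 -m inch '[{"dx":-0.002,"dy":0.003,"dz":0.025,"roll":0,"hand":0.8},{"dx":-0.002,"dy":0.003,"dz":0.05,"roll":0,"hand":0.8},{"dx":-0.002,"dy":0.003,"dz":0.067,"roll":0,"hand":0.8},{"dx":-0.002,"dy":0.003,"dz":0.074,"roll":0,"hand":0.8},{"dx":-0.002,"dy":0.003,"dz":0.076,"roll":0,"hand":0.8},{"dx":-0.002,"dy":0.003,"dz":0.076,"roll":0,"hand":0.8},{"dx":-0.002,"dy":0.003,"dz":0.076,"roll":0,"hand":0.2},{"dx":-0.002,"dy":0.003,"dz":0.076,"roll":0,"hand":0.2},{"dx":-0.002,"dy":0.003,"dz":0.076,"roll":0,"hand":0.2},{"dx":-0.002,"dy":0.003,"dz":0.076,"roll":0,"hand":0.2},{"dx":-0.002,"dy":0.003,"dz":0.076,"roll":0,"hand":0.2},{"dx":-0.002,"dy":0.003,"dz":0.076,"roll":0,"hand":0.2}]' 15; python3 -m inch '[{"dx":0,"dy":0,"dz":0,"roll":0,"hand":0.2},{"dx":0,"dy":0,"dz":0,"roll":0,"hand":0.2}]'; python3 go.py 0.6 0.258 0.12 90
```

```text
time_s: 26.05
tool_pos: [0.6743, -0.0863, 0.0172]
eef_rot: [3.141, 0.0, 1.571]
ft_force: [-0.6, -0.4, 3.3]
gripper_width: 0.511
grip_force: 15.0
time_s: 26.22
tool_pos: [0.6743, -0.0863, 0.0172]
eef_rot: [3.141, 0.0, 1.571]
ft_force: [-2.5, 0.1, 5.0]
gripper_width: 0.506
grip_force: 15.0
shift [ 0.3442 -0.0744 -0.103 ] roll -0.0
at [ 0.6743 -0.0863  0.0172] [180.   0.  90.] t 26.22 w 0.506 q [ 0.54  0.63 -0.62  1.56  0.4   1.09 -0.17] F [-2.5  0.1  5. ]
```

```bash
python3 -m inch '[{"dx":0,"dy":0,"dz":-0.02,"roll":0,"hand":0.2},{"dx":0,"dy":0,"dz":-0.045,"roll":0,"hand":0.2},{"dx":0,"dy":0,"dz":-0.075,"roll":0,"hand":0.2},{"dx":0,"dy":0,"dz":-0.1,"roll":0,"hand":0.2},{"dx":0,"dy":0,"dz":-0.105,"roll":0,"hand":0.2},{"dx":0,"dy":0,"dz":-0.105,"roll":0,"hand":0.2}]'; python3 go.py 0.6 0.258 0.12 90
```

```text
time_s: 26.72
tool_pos: [0.6756, -0.0861, 0.1235]
eef_rot: [3.137, 0.001, 1.571]
ft_force: [0.7, 0.6, -0.7]
gripper_width: 0.507
grip_force: 15.0
shift [ 0.3441 -0.0757  0.003 ] roll -0.0
at [ 0.6756 -0.0861  0.1235] [179.8   0.   90. ] t 26.72 w 0.507 q [ 0.57  0.53 -0.66  1.47  0.33  1.25 -0.13] F [ 0.7  0.6 -0.7]
```

```bash
python3 -m inch '[{"dx":0.02,"dy":-0.004,"dz":0,"roll":0,"hand":0.2},{"dx":0.05,"dy":-0.011,"dz":0,"roll":0,"hand":0.2},{"dx":0.085,"dy":-0.019,"dz":0,"roll":0,"hand":0.2},{"dx":0.12,"dy":-0.026,"dz":0,"roll":0,"hand":0.2},{"dx":0.155,"dy":-0.034,"dz":0,"roll":0,"hand":0.2},{"dx":0.19,"dy":-0.042,"dz":0,"roll":0,"hand":0.2},{"dx":0.225,"dy":-0.05,"dz":0,"roll":0,"hand":0.2},{"dx":0.26,"dy":-0.057,"dz":0,"roll":0,"hand":0.2},{"dx":0.295,"dy":-0.065,"dz":0,"roll":0,"hand":0.2},{"dx":0.32,"dy":-0.071,"dz":0,"roll":0,"hand":0.2},{"dx":0.335,"dy":-0.074,"dz":0,"roll":0,"hand":0.2},{"dx":0.342,"dy":-0.075,"dz":0,"roll":0,"hand":0.2}]'; python3 -m inch '[{"dx":0,"dy":0,"dz":0.01,"roll":0,"hand":0.2},{"dx":0,"dy":0,"dz":0.01,"roll":0,"hand":0.2},{"dx":0,"dy":0,"dz":0.01,"roll":0,"hand":0.2}]'; python3 go.py 0.6 0.256 0.01 90; python3 look.py w10
```

```text
time_s: 27.72
tool_pos: [0.5963, 0.2594, 0.1193]
eef_rot: [-3.138, -0.001, 1.576]
ft_force: [-0.2, 0.6, -1.0]
gripper_width: 0.512
grip_force: 15.0
time_s: 27.97
tool_pos: [0.5992, 0.2528, 0.1093]
eef_rot: [-3.139, 0.003, 1.568]
ft_force: [0.3, -0.9, 0.3]
gripper_width: 0.508
grip_force: 15.0
shift [0.0035 0.001  0.0993] roll -0.003
at [0.5992 0.2528 0.1093] [-179.8    0.2   89.8] t 27.97 w 0.508 q [ 0.12  0.51 -0.75  1.56  0.36  1.22 -0.69] F [ 0.3 -0.9  0.3]
```

View pics/w10.png

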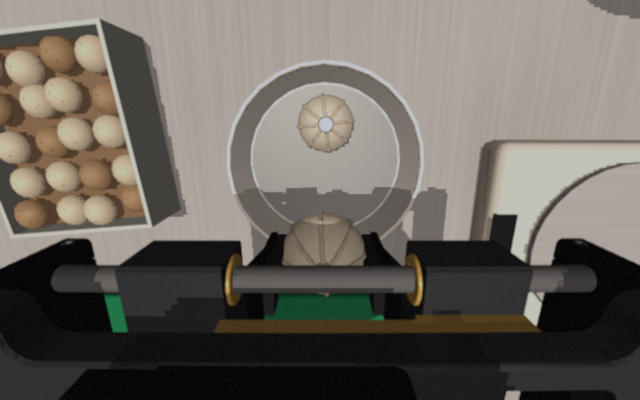

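The first bulb stands upright on the bowl floor at (326,123), well clear. The second is held at (323,255). Lowering it.

```bash
python3 -m inch '[{"dx":0.003,"dy":0.001,"dz":0.02,"roll":0,"hand":0.2},{"dx":0.003,"dy":0.001,"dz":0.045,"roll":0,"hand":0.2},{"dx":0.003,"dy":0.001,"dz":0.07,"roll":0,"hand":0.2},{"dx":0.003,"dy":0.001,"dz":0.088,"roll":0,"hand":0.2},{"dx":0.003,"dy":0.001,"dz":0.095,"roll":0,"hand":0.2},{"dx":0.003,"dy":0.001,"dz":0.098,"roll":0,"hand":0.2},{"dx":0.003,"dy":0.001,"dz":0.098,"roll":0,"hand":0.2}]'; python3 go.py 0.6 0.256 0.0085 90
```

```text
time_s: 28.6
tool_pos: [0.6006, 0.258, 0.0135]
eef_rot: [-3.141, 0.0, 1.569]
ft_force: [0.3, 0.8, -0.6]
gripper_width: 0.506
grip_force: 15.0
shift [-0.002  -0.0006  0.005 ] roll -0.001
at [0.6006 0.258  0.0135] [-180.     0.    89.9] t 28.6 w 0.506 q [ 0.08  0.61 -0.7   1.63  0.44  1.07 -0.75] F [ 0.3  0.8 -0.6]
```

Lowering the last millimetres and releasing, then lifting and moving away from the scene.

```bash
python3 -m inch '[{"dx":-0.002,"dy":0,"dz":0.003,"roll":0,"hand":0.2},{"dx":-0.002,"dy":0,"dz":0.005,"roll":0,"hand":0.2},{"dx":-0.002,"dy":0,"dz":0.005,"roll":0,"hand":0.2},{"dx":-0.002,"dy":0,"dz":0.005,"roll":0,"hand":0.68},{"dx":-0.002,"dy":0,"dz":0.005,"roll":0,"hand":0.68},{"dx":-0.002,"dy":0,"dz":0.005,"roll":0,"hand":0.68},{"dx":-0.002,"dy":0,"dz":0.005,"roll":0,"hand":0.68},{"dx":-0.002,"dy":0,"dz":-0.02,"roll":0,"hand":0.68},{"dx":-0.002,"dy":0,"dz":-0.06,"roll":0,"hand":0.68},{"dx":-0.002,"dy":0,"dz":-0.1,"roll":0,"hand":0.8},{"dx":-0.002,"dy":0,"dz":-0.13,"roll":0,"hand":0.8},{"dx":-0.002,"dy":0,"dz":-0.15,"roll":0,"hand":0.8}]'; python3 -m inch '[{"dx":-0.04,"dy":-0.02,"dz":-0.02,"roll":0,"hand":0.8},{"dx":-0.08,"dy":-0.04,"dz":-0.03,"roll":0,"hand":0.8},{"dx":-0.12,"dy":-0.06,"dz":-0.04,"roll":0,"hand":0.8},{"dx":-0.16,"dy":-0.08,"dz":-0.05,"roll":0,"hand":0.8},{"dx":-0.2,"dy":-0.1,"dz":-0.05,"roll":0,"hand":0.8},{"dx":-0.24,"dy":-0.12,"dz":-0.05,"roll":0,"hand":0.8},{"dx":-0.27,"dy":-0.13,"dz":-0.05,"roll":0,"hand":0.8},{"dx":-0.27,"dy":-0.13,"dz":-0.05,"roll":0,"hand":0.8},{"dx":-0.27,"dy":-0.13,"dz":-0.05,"roll":0,"hand":0.8},{"dx":-0.27,"dy":-0.13,"dz":-0.05,"roll":0,"hand":0.8}]'; python3 go.py 0.6 0.256 0.0085 90
python3 - <<'E'
from h import *
im,d,P=cloud("top"); np.savez("top2.npz",im=im,P=P)
cv2.imwrite("pics/end.png",cv2.resize(im[110:300,150:510],None,fx=2.2,fy=2.2,interpolation=cv2.INTER_CUBIC))
E
```

```text
time_s: 29.6
tool_pos: [0.6014, 0.2581, 0.168]
eef_rot: [3.137, -0.002, 1.571]
ft_force: [0.5, 0.4, 0.8]
gripper_width: 0.78
grip_force: 0.0
time_s: 30.43
tool_pos: [0.4701, -0.0136, 0.2139]
eef_rot: [3.141, 0.001, 1.569]
ft_force: [0.5, 0.8, 0.4]
gripper_width: 0.798
grip_force: 0.0
shift [0.27   0.1291 0.2054] roll -0.002
at [ 0.4701 -0.0136  0.2139] [179.9   0.   89.9] t 30.43 w 0.798 q [ 0.68 -0.04 -0.68  1.87 -0.03  1.3   0.  ] F [0.5 0.8 0.4]
```

View pics/end.png

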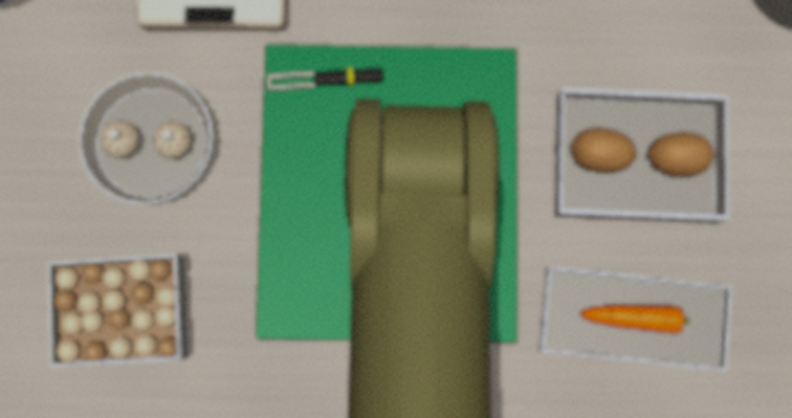

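The picture shows both bulbs in the bowl at (120,138) and (172,138), both potatoes apart in the pan at (603,150) and (682,153), and the carrot in the tray at (635,318). The peeler has not moved. I'll check the heights, then hand in.

Run:
```python
from h import *
z=np.load("top2.npz"); P=z["P"].reshape(-1,3); h=cv2.cvtColor(z["im"],cv2.COLOR_BGR2HSV).reshape(-1,3)
ok=True
for n,x,y,w,top in [("g1",.6,.322,.02,.051),("g2",.6,.257,.02,.051),("pA",.593,-.348,.03,.05),("pB",.593,-.254,.03,.05),("c",.397,-.297,.03,.031)]:
    q=P[(abs(P[:,0]-x)<w)&(abs(P[:,1]-y)<w)]; t=np.nanpercentile(q[:,2],98); print(n,t.round(3),top); ok&=abs(t-top)<.01
print(ok)
if ok: print(job_done())
```

```text
g1 0.051 0.051
g2 0.051 0.051
pA 0.054 0.05
pB 0.053 0.05
c 0.034 0.031
True
the job is handed in; nothing more can be done
None
```

The job is done and handed in at about 30 s: both potatoes are in the deep pan, the carrot is in the tray and both garlic bulbs are in the bowl, all at the right resting heights, with the peeler left in place and nothing put in the mushroom tub.

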